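# Level the work bed with its adjusting foot

## Task

Lay the spirit level lengthwise on the sprung bed of the levelling stand, flat between the fence and the sliding jaw, and slide the jaw shut until it bears on the level and holds it firmly against the fence. Then push the foot's knob down until the foot stands on its pad, and turn the knob until the bubble rests between its two lines. Finish while still holding the knob, pressed down so that the foot stays on the pad and the bubble stays between the lines; do not disturb the other things on the bench.

Things in the scene. Friction and masses are not known exactly. Their poses are not given: they have to be found in the camera images.
- stand: levelling stand, fixed to the bench: wooden board 130 x 280 x 12 mm carrying a hinged wooden bed. Origin at the centre of the board's underside; x across, y along. The bed's hinge line is 125 mm from the origin toward -y, 45 mm up; the knob is at the +y end. A spring holds the bed's +y end up against a stop, 85 mrad above level.
- bed_mid (a point): point on top of the bed where the level's middle shall lie (within 25 mm lengthwise); tilts with the bed; x across (fence at -x, jaw at +x), y along toward the knob, z out of the bed. The fence is a strip 12 mm high, inner face at x = -35 mm; a level shut against it has its middle at x = -23 mm. The bed is 105 mm wide; its top is 50 mm above the bench when level.
- level_center (a point): centre (half-way up) of the spirit level, an aluminium bar 24 wide (x), 150 long (y), 42 mm high (z) with black end caps, vial in the middle of its top; 0.17 to 0.35 kg; lies loose on the bench, vial up. Grip across the width in the upper half, so that the fingertips clear the 12 mm high fence and jaw on the bed. Either end may point to the knob.
- vial (a point): middle of the 70 mm long vial, on the level's top, half-way between its two black lines, which are 22 mm apart; y along the level
- bubble_mid (a point): middle of the pale bubble (14 mm long) in the vial. It goes to the higher end: 7.9 mm from the vial's middle for each degree of tilt, at most 22 mm; centred when the level is level. It settles in about 0.5 s.
- jaw_grip (a point): grip of the sliding jaw: an upright steel fin 15 (x) x 12 (y) mm, top 49 mm over the bed, pinched along the bed's y; this point is 35 mm above the bed's top. The jaw block (12 mm high) has its clamping face 21.5 mm from here toward the fence. Slides along the bed's x with about 1.5 N friction, stays where left; x in bed_mid's frame: 10.5 mm shut on the level, 47.5 mm wide open.
- knob (a point): centre of the round fluted black knob of the levelling foot, 36 mm in diameter, 24 mm high; 32 mm above the bed's top, 135 mm from bed_mid along y; this frame is the bed's and does not turn with the knob. Clockwise (from above) shortens the foot: that end sinks 6 mm and the bubble moves 12 mm per radian. Takes about 0.2 N m, stays where left. Starts 0.6 to 1.25 rad too long.
- foot: the knob with its stem, turning in the bed on the axis of point knob; origin on the axis, in the middle of the bed's thickness. About 4 N down on the knob lowers the sprung bed, by 10 to 20 mm, until the foot below meets the steel pad on the board; any further push bears on the pad.
- foot_tip: steel foot that comes out of the bed below the knob, 13 mm in diameter; moves in and out as the knob is turned
- jaw: the sliding jaw block, 30 x 62 mm, origin at its underside
- level: the spirit level; origin at the centre of its underside
- offcut_maple: bystander: pale offcut of wood, 42 x 85 x 20 mm, loose
- offcut_walnut: bystander: dark offcut of wood, 36 x 62 x 26 mm, loose
- tape_roll: bystander: small roll of dark tape, 55 mm across, 19 mm high, loose
- wax_tin: bystander: round flat tin, 80 mm across, 21 mm high, loose

How it is judged:
By the outcome, as a careful person would: the job done as asked, in the order asked, and still so for the second after the job is handed in, while the arm keeps its last pose, push and grip.
It also fails if it takes over 72 s, if anything falls off the work surface, if the arm or the gripper's body presses on something with over 40 N, if the wrist force passes 120 N, or if a joint passes its speed limit or range.

## Robot

A 6-joint arm with a two-finger parallel gripper is mounted at the origin on a cart in front of the work surface, level with it; the furniture and walls round the work are solid. World frame = base frame: x ahead of the robot, y to its left, z up, the work surface at z = 0. Lengths are in m, angles in degrees, forces in N, time in s.
With the tool pointing down it reaches from about 0.3 to 0.75 m from the base axis. Payload 8.5 kg.
Tool frame: the origin (TCP) lies on the mounting face of the last link; the fingertips stand tip_extent ahead of it and the grasp point (between the pads) lies 155 mm ahead of it (tip_extent is the distance from the TCP to the fingertips, in m); z points along the fingers, y is the line along which they close (so a half turn about z gives the same grasp; the last joint's range is limited). The gripper opens to 85 mm and grips with 20 to 120 N. Pads are 22 mm wide; open, the fingers measure 114 mm over their backs; the gripper's body (76 mm by 85 mm) begins 54 mm behind the grasp point. The pads swing forward as they close: fully open they stand 13 mm farther back than shut.
Start: joints at [-82.065, 21.807, 74.336, -0, 83.858, -12.336], TCP at [0.191, -0.516, 0.405] pointing down, gripper open.
Joint ranges: [-178.18, 178.18], [-50.72, 133.34], [12.68, 142.11], [-81.47, 261.47], [9.98, 163.14], [-165.26, 165.26]. Speed limits (degrees/s): [136.94, 136.94, 180, 180, 180, 180].

## Interface

Orientations are given as a 3x3 rotation matrix whose columns are the frame's x, y, z axes.
In Python, from rig import observe, get_image, camera_params, close_job, tip_extent gives the robot as it stands.
- The arm moves only by the shell command python3 -m creep 'ROWS' [FORCE]. ROWS is JSON, a list of rows, each an object with "jaw": the gripper's target within -1 to 1 (shut at 1, half-way at 0, fully open at -1); "travel": the shift along the world's x, y, z in mm, a list of three; "roll": the turn about the world's z in rad. A call has 1 to 12 rows; each row is the pose to reach, as a shift and turn from the pose commanded when the call began; what a row does not reach only later rows make up. A row lasts 1/10 s, in which the tool goes at most 50 mm and 8.59 degrees, less where a joint would pass 70% of its speed; a pose out of reach is approached as far as the arm can. A call with a gripper value outside its range is refused whole. The fingers move at their own pace and stop on an object; FORCE is the grip in N (left out, the last holds). Time passes only in rows, so rows that repeat a pose let the fingers close. It gives the time, the measured TCP pose, the force, the opening and the grip force at its end, in the units of the state.
- observe(): the state, without advancing time (a new reading comes with each control period).
- get_image(name): name is "scene" or "top" or "wrist"; returns (picture, depth): 420x560x3 uint8, red, green, blue; 420x560 float32, m along the optical axis (not along the pixel's ray), 0 where there is no reading.
- camera_params(name): a dict with "mtx" (3x3 intrinsics, pixels), "dist_coeffs" ([k1, k2, p1, p2, k3] as OpenCV has them; the pictures are not rectified), "extrinsics" (4x4, takes a point from camera to world coordinates). Camera axes: x right, y down, z forward; pixel columns grow to the right and rows downward; lengths in m; the calibration is good to about 2 mm. A picture is of the moment at which its call begins: read the wrist's pose just before it. camera_params takes no time and is no camera call; for the wrist camera it gives the pose at the moment of the call.
- close_job(): hands the job in; it is judged then, once.
The state is a dict: "time_s": time; "q": joint angles; "qvel": joint speeds; "joint_efforts": joint torques, N m; "position": TCP position; "tool_rot": TCP orientation; "ft_force": force on the tool from outside, world axes, zero at the start; "wrist_torque": the same for the moment, N m; "grip_width": finger opening in m; "gripper_force": force on a finger pad.
Only numpy, scipy, OpenCV 4.12 (cv2) and the standard library are available. Lean on these libraries where they do the work, as an engineer would, in place of code of your own. Each camera call takes 0.05 s, during which the arm holds its last target. There are 200 camera calls.

## Working session

There is one attempt and no reset: what is moved stays moved. The work goes in short steps, Python scripts to look and compute and a shell command to move; the robot and the scene stay as the last step left them, time stands still between calls to the robot, and variables do not carry over. Pictures are saved under pics/ and viewed, at most 10 in all, crops included, and the job is handed in when it is done.

```bash
mkdir -p pics; ls
python3 - <<'E'
from rig import *
import cv2,numpy as np
s=observe();print(s['time_s'],s['position'],s['tool_rot'],s['grip_width'],tip_extent)
for n in('top','scene'):
    p,d=get_image(n);cv2.imwrite(f'pics/{n}0.png',p[:,:,::-1]);np.save(f'pics/{n}0.npy',d);np.save(f'pics/{n}0c.npy',p)
    c=camera_params(n);print(n,np.round(c['mtx'],1).tolist(),c['dist_coeffs'],np.round(c['extrinsics'],3).tolist())
E
```

```text
pics
0.0 [ 0.19055    -0.51587939  0.40410423] [[ 9.38051651e-01  3.46495382e-01 -2.22606110e-04]
 [ 3.46495324e-01 -9.38050549e-01  1.46904767e-03]
 [ 3.00202451e-04 -1.45517457e-03 -9.99998896e-01]] 0.08536797147099606 0.1734
top [[500.1, 0.0, 277.2], [0.0, 500.1, 211.5], [0.0, 0.0, 1.0]] [-0.16948493  0.          0.          0.          0.        ] [[-0.028, -0.994, 0.105, 0.411], [-0.999, 0.026, -0.022, -0.075], [0.02, -0.105, -0.994, 1.544], [0.0, 0.0, 0.0, 1.0]]
scene [[380.8, 0.0, 284.2], [0.0, 380.8, 211.3], [0.0, 0.0, 1.0]] [0.01994315 0.         0.         0.         0.        ] [[-0.519, -0.602, 0.606, -0.029], [-0.854, 0.359, -0.376, 0.283], [0.009, -0.713, -0.701, 0.76], [0.0, 0.0, 0.0, 1.0]]
```

View pics/top0.png

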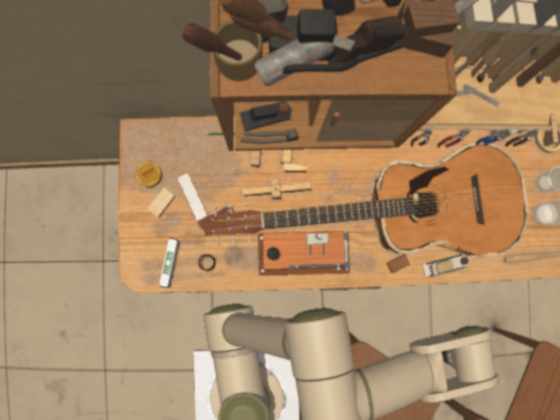

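View pics/scene0.png

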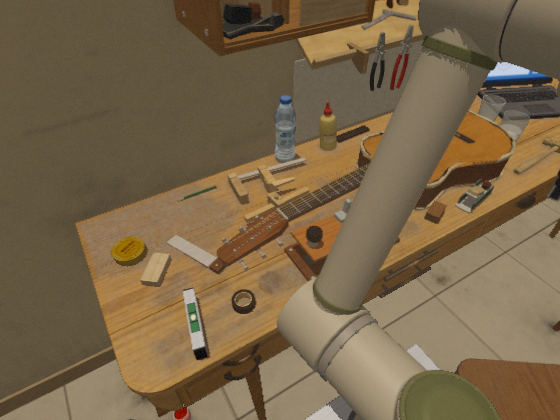

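Top view: the level is at about (169,262), running up the image. The stand is centred at (304,252) with the knob at (273,254), so its +y is close to world +y. The jaw fin is at (318,238). The tape is at (207,262), the maple at (162,203) and the tin at (148,173). The scene view agrees.

```bash
cat > h.py <<'E'
import cv2,numpy as np
from rig import *
def ray(c,uv):
    n=cv2.undistortPoints(np.array(uv,float).reshape(-1,1,2),c['mtx'],np.array(c['dist_coeffs'])).reshape(-1,2)
    E=np.array(c['extrinsics']);return E[:3,3],np.c_[n,np.ones(len(n))]@E[:3,:3].T
def onplane(c,uv,z):
    o,d=ray(c,uv);return o+d*((z-o[2])/d[:,2])[:,None]
def deproj(c,uv,depth):
    o,d=ray(c,uv);return o+d*np.asarray(depth)[:,None]
def cloud(c,D):
    v,u=np.nonzero(D>0);return deproj(c,np.c_[u,v],D[v,u]).astype(float),u,v
E
python3 - <<'E'
from h import *
c=camera_params('top');D=np.load('pics/top0.npy');im=np.load('pics/top0c.npy')
P,u,v=cloud(c,D);Z=np.zeros(D.shape);Z[v,u]=P[:,2]
def rect(m,name,z):
    cs,_=cv2.findContours(m.astype(np.uint8),0,2);k=max(cs,key=cv2.contourArea)
    pts=onplane(c,k.reshape(-1,2),z)[:,:2].astype(np.float32)
    (ctr,sz,a)=cv2.minAreaRect(pts);print(name,np.round(ctr,4),np.round(sz,3),round(a,1),np.round(cv2.boxPoints((ctr,sz,a)),3).tolist())
box=lambda x0,x1,y0,y1:(lambda m:(m.__setitem__((slice(y0,y1),slice(x0,x1)),1),m)[1])(np.zeros(D.shape,bool))
rect(box(150,190,225,295)&(Z>.025)&(Z<.07),'level',.042)
hsv=cv2.cvtColor(im,cv2.COLOR_RGB2HSV)
rect(box(255,352,230,276)&(Z>.03),'bed',.06)
rect(box(260,290,240,268)&(hsv[...,2]<60),'knob',.105)
rect(box(300,335,228,250)&(hsv[...,1]<60)&(hsv[...,2]>90),'jaw',.07)
for n,b in dict(level=(150,190,225,295),tape=(195,220,252,274),knob=(266,280,247,261),fin=(312,322,233,244)).items():
    m=box(*b);print(n,np.round(np.percentile(Z[m],[5,50,95,100]),3))
E
```

```text
level [0.4231 0.2232] [0.028 0.149] 76.7 [[0.34700000286102295, 0.22699999809265137], [0.492000013589859, 0.19200000166893005], [0.49900001287460327, 0.2199999988079071], [0.3540000021457672, 0.2540000081062317]]
bed [ 0.4469 -0.1892] [0.252 0.113] 89.7 [[0.38999998569488525, -0.3149999976158142], [0.503000020980835, -0.3149999976158142], [0.5040000081062317, -0.06400000303983688], [0.39100000262260437, -0.06300000101327896]]
knob [ 0.4426 -0.0962] [0.014 0.023] 88.4 [[0.4309999942779541, -0.10300000011920929], [0.45399999618530273, -0.10400000214576721], [0.45399999618530273, -0.08900000154972076], [0.4309999942779541, -0.08900000154972076]]
jaw [ 0.4826 -0.2221] [0.057 0.027] 88.3 [[0.46799999475479126, -0.25], [0.4950000047683716, -0.25099998712539673], [0.4970000088214874, -0.1940000057220459], [0.4699999988079071, -0.19300000369548798]]
level [-0.007  0.     0.042  0.053]
tape [-0.006  0.002  0.021  0.026]
knob [0.066 0.11  0.117 0.121]
fin [0.061 0.071 0.108 0.111]
```

Run:
```python
import cv2
im=cv2.imread('pics/top0.png')[215:300,140:360]
cv2.imwrite('pics/crop1.png',cv2.resize(im,None,fx=3.6,fy=3.6,interpolation=cv2.INTER_CUBIC))
```

```text
(no output)
```

View pics/crop1.png

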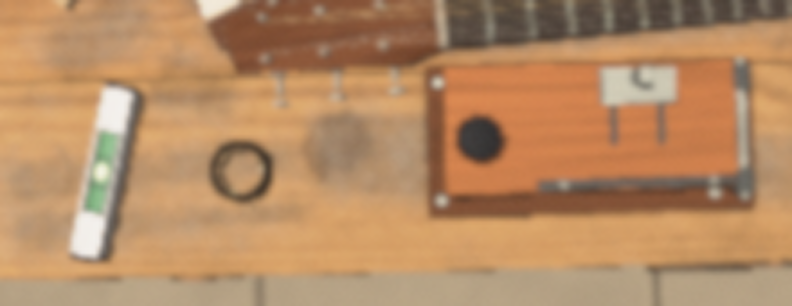

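```bash
python3 -m creep '[{"jaw":-1,"travel":[14,46,0],"roll":0.145},{"jaw":-1,"travel":[28,92,0],"roll":0.29},{"jaw":-1,"travel":[42,138,0],"roll":0.435},{"jaw":-1,"travel":[56,184,0],"roll":0.58},{"jaw":-1,"travel":[70,230,0],"roll":0.725},{"jaw":-1,"travel":[84,276,0],"roll":0.87},{"jaw":-1,"travel":[98,322,0],"roll":1.015},{"jaw":-1,"travel":[112,368,0],"roll":1.16},{"jaw":-1,"travel":[126,414,0],"roll":1.305},{"jaw":-1,"travel":[140,460,0],"roll":1.45},{"jaw":-1,"travel":[154,506,0],"roll":1.595},{"jaw":-1,"travel":[168,552,0],"roll":1.74}]'
python3 -m creep '[{"jaw":-1,"travel":[16,47,-10],"roll":0.14},{"jaw":-1,"travel":[32,94,-20],"roll":0.28},{"jaw":-1,"travel":[48,141,-40],"roll":0.42},{"jaw":-1,"travel":[64,187,-55],"roll":0.56},{"jaw":-1,"travel":[64,187,-55],"roll":0.70},{"jaw":-1,"travel":[64,187,-55],"roll":0.81},{"jaw":-1,"travel":[64,187,-55],"roll":0.81},{"jaw":-1,"travel":[64,187,-55],"roll":0.81}]'
cat > w.py <<'E'
import sys
from h import *
s=observe();c=camera_params('wrist');p,d=get_image('wrist')
n=sys.argv[1];cv2.imwrite(f'pics/{n}.png',p[:,:,::-1]);np.savez(f'pics/{n}.npz',p=p,d=d,E=c['extrinsics'],mtx=c['mtx'],dist_coeffs=c['dist_coeffs'])
R=s['tool_rot'];print(s['time_s'],np.round(s['position'],4),'yaw',round(np.degrees(np.arctan2(R[1][0],R[0][0])),2),'tilt',np.round([R[0][2],R[1][2]],4),np.round(s['q'],1),s['ft_force'])
print(np.round(c['extrinsics'],3).tolist())
E
python3 w.py w1
```

```text
time_s: 1.3
position: [0.3584, 0.0382, 0.4048]
tool_rot: [[-0.505, 0.863, 0.0], [0.863, 0.505, -0.0], [-0.0, 0.0, -1.0]]
ft_force: [0.3, -0.4, 0.0]
grip_width: 0.0854
gripper_force: 0.0
time_s: 2.1
position: [0.4225, 0.2229, 0.3496]
tool_rot: [[-0.971, 0.239, -0.0], [0.239, 0.971, -0.0], [0.0, -0.0, -1.0]]
ft_force: [-0.2, -0.2, 0.0]
grip_width: 0.0853
gripper_force: 0.0
2.1 [0.4225 0.2229 0.3496] yaw 166.19 tilt [-0.0003 -0.0001] [ 13.6  17.6  90.7  -0.   71.7 -62.6] [-0.24853386 -0.21545467  0.02215262]
[[0.238, 0.933, 0.271, 0.353], [0.971, -0.228, -0.067, 0.24], [-0.0, 0.279, -0.96, 0.318], [0.0, 0.0, 0.0, 1.0]]
```

View pics/w1.png

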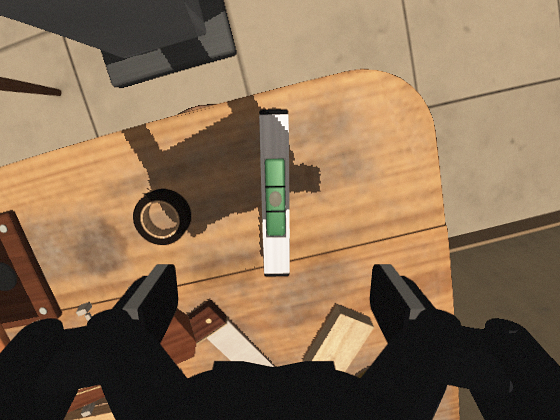

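The wrist view shows the level upright in the picture, from (275,110) to (277,275), with the vial at (276,198). The tape is to its left at (162,216).

```bash
cat >> h.py <<'E'
def loadw(n):
    z=np.load(f'pics/{n}.npz');c=dict(mtx=z['mtx'],dist_coeffs=z['dist_coeffs'],extrinsics=z['E'])
    P,u,v=cloud(c,z['d']);return z['p'],z['d'],c,P,u,v
E
python3 - <<'E'
from h import *
im,D,c,P,u,v=loadw('w1')
m=(np.abs(P[:,2]-.042)<.008)&(u>240)&(u<310)&(v>90)&(v<290)
q=P[m][:,:2].astype(np.float32);print(len(q),np.median(P[m][:,2]))
r=cv2.minAreaRect(q);print(r)
mm=q.mean(0);w,V=np.linalg.eigh(np.cov((q-mm).T));print(mm,np.degrees(np.arctan2(V[1,1],V[0,1])))
hsv=cv2.cvtColor(im,cv2.COLOR_RGB2HSV);g=(hsv[...,0]>45)&(hsv[...,0]<85)&(hsv[...,1]>80)
vv,uu=np.nonzero(g);k=(uu>240)&(uu<310)
print('vial',onplane(c,np.c_[uu[k],vv[k]],.042).mean(0))
E
```

```text
4569 0.04125282630177812
((0.4216555953025818, 0.22405032813549042), (0.02408023737370968, 0.14960156381130219), 77.36730194091797)
[0.41607484 0.22530329] 167.42172733875276
vial [0.43407669 0.22027031 0.042     ]
```

```bash
python3 -m creep '[{"jaw":-0.5,"travel":[-1,1,-45],"roll":0.021},{"jaw":-0.5,"travel":[-1,1,-90],"roll":0.021},{"jaw":-0.5,"travel":[-1,1,-130],"roll":0.021},{"jaw":-0.5,"travel":[-1,1,-150],"roll":0.021},{"jaw":-0.5,"travel":[-1,1,-157],"roll":0.021},{"jaw":-0.5,"travel":[-1,1,-157],"roll":0.021},{"jaw":1,"travel":[-1,1,-157],"roll":0.021},{"jaw":1,"travel":[-1,1,-157],"roll":0.021},{"jaw":1,"travel":[-1,1,-157],"roll":0.021},{"jaw":1,"travel":[-1,1,-157],"roll":0.021},{"jaw":1,"travel":[-1,1,-157],"roll":0.021},{"jaw":1,"travel":[-1,1,-157],"roll":0.021}]' 50
```

```text
time_s: 3.35
position: [0.4217, 0.2242, 0.1939]
tool_rot: [[-0.977, 0.215, 0.002], [0.215, 0.977, 0.001], [-0.002, 0.001, -1.0]]
ft_force: [-1.0, 0.8, 5.8]
grip_width: 0.0231
gripper_force: 49.8
```

```bash
python3 -m creep '[{"jaw":1,"travel":[0,0,20],"roll":0},{"jaw":1,"travel":[0,0,60],"roll":0},{"jaw":1,"travel":[0,0,105],"roll":0},{"jaw":1,"travel":[0,0,150],"roll":0},{"jaw":1,"travel":[0,-40,170],"roll":-0.14},{"jaw":1,"travel":[-3,-85,170],"roll":-0.28},{"jaw":1,"travel":[-6,-130,170],"roll":-0.42},{"jaw":1,"travel":[-9,-175,170],"roll":-0.56},{"jaw":1,"travel":[-12,-220,170],"roll":-0.70},{"jaw":1,"travel":[-15,-260,170],"roll":-0.84},{"jaw":1,"travel":[-17,-290,170],"roll":-0.98},{"jaw":1,"travel":[-17,-290,170],"roll":-1.12}]'; python3 w.py w2
```

```text
time_s: 4.55
position: [0.4042, -0.0686, 0.3631]
tool_rot: [[-0.222, 0.975, 0.001], [0.975, 0.222, -0.001], [-0.001, 0.0, -1.0]]
ft_force: [-0.0, 0.8, -2.9]
grip_width: 0.0232
gripper_force: 50.1
4.55 [ 0.4042 -0.0686  0.3631] yaw 102.83 tilt [ 0.0006 -0.0011] [-26.3  10.1  98.9  -0.   70.9 -39.1] [-9.68250901e-04  8.04214315e-01 -2.92211624e+00]
[[0.975, 0.214, 0.063, 0.388], [0.223, -0.936, -0.274, 0.0], [0.0, 0.281, -0.96, 0.332], [0.0, 0.0, 0.0, 1.0]]
```

View pics/w2.png

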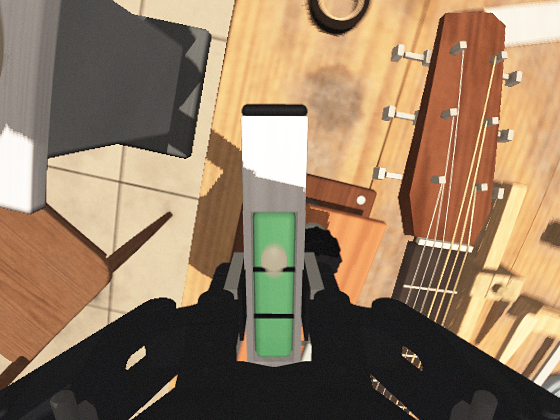

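The level is held upright and central between the fingers. Its vial and the bubble (273,258) are visible, with the stand partly hidden beneath it, knob at (322,245). Next I'll get the stand's pose from the first two views.

Run:
```python
from h import *
c=camera_params('top');D=np.load('pics/top0.npy');im=np.load('pics/top0c.npy')
c2=camera_params('scene');im2=np.load('pics/scene0c.npy')
def blob(im,b,hi):
    x0,x1,y0,y1=b;m=(im[y0:y1,x0:x1].max(2)<hi).astype(np.uint8)
    n,l,st,ce=cv2.connectedComponentsWithStats(m);i=1+np.argmax(st[1:,4]);print(st[i]+np.array([x0,y0,0,0,0]),ce[i]+[x0,y0]);return ce[i]+[x0,y0]
k1=blob(im,(264,284,244,265),70);k2=blob(im2,(300,330,222,252),60)
o1,d1=ray(c,[k1]);o2,d2=ray(c2,[k2]);d1=d1[0]/np.linalg.norm(d1);d2=d2[0]/np.linalg.norm(d2)
t=np.linalg.lstsq(np.c_[d1,-d2],o2-o1,rcond=None)[0];print('knob tri',o1+t[0]*d1,o2+t[1]*d2,'plane z.1',onplane(c,[k1],.1))
# bed plane
P,u,v=cloud(c,D)
hsv=cv2.cvtColor(im,cv2.COLOR_RGB2HSV)
m=(u>285)&(u<305)&(v>238)&(v<262);m|=(u>310)&(u<340)&(v>255)&(v<262)
A=np.c_[P[m][:,:2]-[.445,-.23],np.ones(m.sum())];x=np.linalg.lstsq(A,P[m][:,2],rcond=None)[0];print('bed slope x,y,z@(.445,-.23)',x)
# screws/corners: pixel from crop
f=lambda a,b:(a/3.6+140,b/3.6+215)
for n,a,z in[('boardTL',f(428,67),.012),('boardBL',f(430,214),.012),('boardTR',f(748,58),.012),('boardBR',f(752,206),.012),('bedL',f(443,130),.078),('hinge',f(742,120),.05),('fence',f(640,184),.075),('fenceL',f(538,184),.08),('fin',f(642,76),.11),('jawL',f(600,85),.07),('jawR',f(677,85),.07),('jaw bottom',f(640,105),.07)]:
    print(n,np.round(onplane(c,[a],z)[0],3))
```

```text
[269 249  10  10  80] [273.1 253.4]
[307 226  15  17 189] [313.82010582 234.01587302]
knob tri [ 0.44164681 -0.09221914  0.09849468] [ 0.44209125 -0.09166442  0.09849742] plane z.1 [[ 0.44161484 -0.09220096  0.1       ]]
bed slope x,y,z@(.445,-.23) [0.01260556 0.08777603 0.05667787]
boardTL [ 0.505 -0.051  0.012]
boardBL [ 0.381 -0.05   0.012]
boardTR [ 0.505 -0.326  0.012]
boardBR [ 0.379 -0.324  0.012]
bedL [ 0.45  -0.063  0.078]
hinge [ 0.451 -0.312  0.05 ]
fence [ 0.401 -0.223  0.075]
fenceL [ 0.404 -0.139  0.08 ]
fin [ 0.487 -0.224  0.11 ]
jawL [ 0.483 -0.193  0.07 ]
jawR [ 0.481 -0.256  0.07 ]
jaw bottom [ 0.466 -0.225  0.07 ]
```

```bash
python3 -m creep '[{"jaw":1,"travel":[5,-40,0],"roll":-0.1},{"jaw":1,"travel":[10,-80,0],"roll":-0.2},{"jaw":1,"travel":[15,-120,0],"roll":-0.227},{"jaw":1,"travel":[20,-158,-20],"roll":-0.227},{"jaw":1,"travel":[20,-158,-60],"roll":-0.227},{"jaw":1,"travel":[20,-158,-85],"roll":-0.227},{"jaw":1,"travel":[20,-158,-85],"roll":-0.227},{"jaw":1,"travel":[20,-158,-85],"roll":-0.227},{"jaw":1,"travel":[20,-158,-85],"roll":-0.227}]'
python3 - <<'E'
from h import *
s=observe();R=np.array(s['tool_rot']);print(np.degrees(np.arctan2(R[1,0],R[0,0])),s['position'],s['ft_force'])
p,d=get_image('scene');cv2.imwrite('pics/s2.png',p[:,:,::-1])
E
```

```text
time_s: 5.5
position: [0.4249, -0.2237, 0.2794]
tool_rot: [[-0.009, 1.0, 0.002], [1.0, 0.009, -0.002], [-0.002, 0.002, -1.0]]
ft_force: [-0.6, -0.3, -2.3]
grip_width: 0.0234
gripper_force: 50.0
90.48997307363419 [ 0.42492415 -0.22372949  0.27937047] [-0.57430837 -0.25784801 -2.33282607]
```

View pics/s2.png

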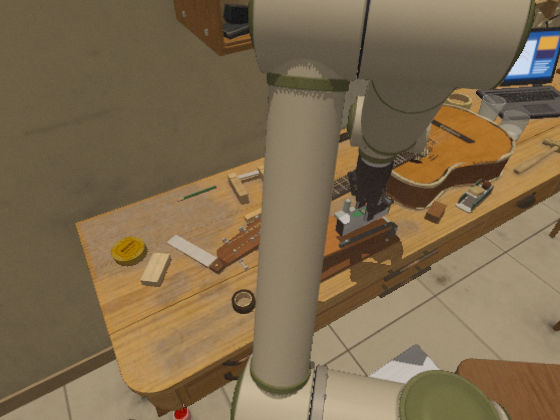

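The level hangs over the bed on the jaw's near side, around (350,215). The rest of the bench is undisturbed.

```bash
python3 -m creep '[{"jaw":1,"travel":[-1,-2,-10],"roll":-0.008},{"jaw":1,"travel":[-1,-2,-18],"roll":-0.008},{"jaw":1,"travel":[-1,-2,-22],"roll":-0.008},{"jaw":1,"travel":[-1,-2,-25],"roll":-0.008},{"jaw":1,"travel":[-1,-2,-25],"roll":-0.008}]'; python3 -m creep '[{"jaw":1,"travel":[0,0,-1],"roll":0},{"jaw":1,"travel":[0,0,-2],"roll":0},{"jaw":1,"travel":[0,0,-2],"roll":0}]'
```

```text
time_s: 6.05
position: [0.4235, -0.2258, 0.2525]
tool_rot: [[0.001, 1.0, -0.001], [1.0, -0.001, 0.001], [0.001, -0.001, -1.0]]
ft_force: [-1.2, 1.1, 3.1]
grip_width: 0.023
gripper_force: 50.8
time_s: 6.35
position: [0.4235, -0.2257, 0.2507]
tool_rot: [[0.001, 1.0, -0.0], [1.0, -0.001, 0.001], [0.001, -0.0, -1.0]]
ft_force: [-0.8, 3.9, 3.3]
grip_width: 0.0231
gripper_force: 50.8
```

```bash
python3 -m creep '[{"jaw":1,"travel":[0,0,-1],"roll":0},{"jaw":1,"travel":[0,0,-2],"roll":0},{"jaw":1,"travel":[0,0,-2],"roll":0}]';  python3 -m creep '[{"jaw":1,"travel":[0,0,-1],"roll":0},{"jaw":1,"travel":[0,0,-2],"roll":0},{"jaw":1,"travel":[0,0,-2],"roll":0}]'
```

```text
time_s: 6.65
position: [0.4236, -0.2259, 0.2486]
tool_rot: [[0.001, 1.0, -0.0], [1.0, -0.001, 0.0], [0.0, -0.0, -1.0]]
ft_force: [-1.1, 3.8, 3.3]
grip_width: 0.023
gripper_force: 50.8
time_s: 6.95
position: [0.4237, -0.2263, 0.2469]
tool_rot: [[0.001, 1.0, 0.001], [1.0, -0.001, -0.001], [-0.001, 0.001, -1.0]]
ft_force: [-0.9, 0.0, 4.5]
grip_width: 0.0231
gripper_force: 51.1
```

```bash
python3 -m creep '[{"jaw":0.1,"travel":[0,0,0],"roll":0},{"jaw":0.1,"travel":[0,0,0],"roll":0},{"jaw":0.1,"travel":[0,0,0],"roll":0},{"jaw":0.1,"travel":[0,0,0],"roll":0},{"jaw":0.1,"travel":[0,0,15],"roll":0},{"jaw":0.1,"travel":[0,0,50],"roll":0},{"jaw":0.1,"travel":[0,-10,90],"roll":-0.14},{"jaw":0,"travel":[0,-20,100],"roll":-0.28},{"jaw":0,"travel":[0,-20,100],"roll":-0.42},{"jaw":0,"travel":[0,-20,100],"roll":-0.56},{"jaw":0,"travel":[0,-20,100],"roll":-0.56}]';python3 w.py w3
```

```text
time_s: 8.05
position: [0.4235, -0.246, 0.3467]
tool_rot: [[0.533, 0.846, 0.0], [0.846, -0.533, -0.0], [-0.0, 0.0, -1.0]]
ft_force: [-0.1, 0.4, -0.1]
grip_width: 0.0428
gripper_force: 0.0
8.05 [ 0.4235 -0.246   0.3467] yaw 57.78 tilt [ 0.     -0.0002] [-44.   18.9  89.2  -0.   71.8 -11.8] [-0.14587839  0.41551517 -0.06804852]
[[0.847, -0.511, -0.149, 0.461], [-0.532, -0.813, -0.237, -0.186], [0.0, 0.28, -0.96, 0.316], [0.0, 0.0, 0.0, 1.0]]
```

View pics/w3.png

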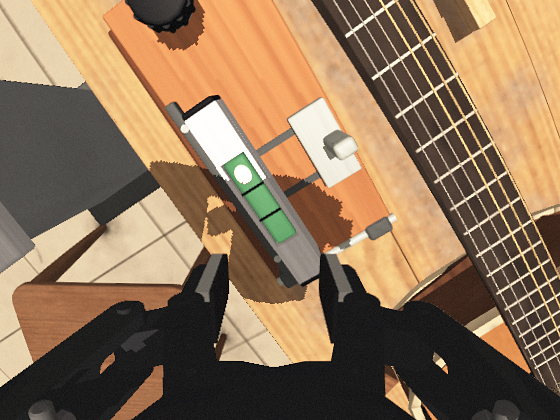

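The level lies on the bed beside the fence, from (203,108) to (308,275). The bubble is at the knob end (243,174). The jaw fin is at (340,145) and wide open, and the knob is at (163,8).

Run:
```python
from h import *
im,D,c,P,u,v=loadw('w3')
m=(u>170)&(u<325)&(v>90)&(v<290)&(P[:,2]>.083)&(P[:,2]<.118)
q=P[m]
n,l=cv2.connectedComponents((lambda M:(M.__setitem__((v[m],u[m]),1),M)[1])(np.zeros(D.shape,np.uint8)))
k=l[v[m],u[m]]==l[190,270] if l[190,270] else np.ones(len(q),bool)
r=cv2.minAreaRect(q[k][:,:2].astype(np.float32));print('level',r,k.sum(),np.polyfit(q[k][:,1],q[k][:,2],1))
f=(u>320)&(u<362)&(v>125)&(v<165)&(P[:,2]>.095)&(P[:,2]<.13);print('fin',cv2.minAreaRect(P[f][:,:2].astype(np.float32)),P[f].min(0),P[f].max(0),np.median(P[f],0))
b=(u>300)&(u<330)&(v>105)&(v<170);print('jawblock z',np.median(P[b],0))
```

```text
level ((0.42336323857307434, -0.22966066002845764), (0.02467239648103714, 0.1494441032409668), 0.07158193737268448) 7825 [0.08200157 0.11658961]
fin ((0.4885644018650055, -0.2274291068315506), (0.014609014615416527, 0.012698902748525143), 0.7597753405570984) [ 0.48122583 -0.23376972  0.09507611] [ 0.49583732 -0.22103359  0.1077966 ] [ 0.48811433 -0.22641177  0.10533227]
jawblock z [ 0.47794118 -0.21639289  0.06944105]
```

```bash
python3 -m creep '[{"jaw":0,"travel":[20,6,0],"roll":-0.145},{"jaw":0,"travel":[40,12,0],"roll":-0.29},{"jaw":0,"travel":[65,19,0],"roll":-0.435},{"jaw":0,"travel":[65,19,0],"roll":-0.58},{"jaw":0,"travel":[65,19,0],"roll":-0.725},{"jaw":0,"travel":[65,19,0],"roll":-0.87},{"jaw":0,"travel":[65,19,-20],"roll":-1.008},{"jaw":0,"travel":[65,19,-40],"roll":-1.008},{"jaw":0,"travel":[65,19,-40],"roll":-1.008},{"jaw":0,"travel":[65,19,-40],"roll":-1.008}]';python3 w.py w4
```

```text
time_s: 9.1
position: [0.4887, -0.227, 0.307]
tool_rot: [[1.0, 0.004, -0.0], [0.004, -1.0, 0.0], [-0.0, -0.0, -1.0]]
ft_force: [0.6, 0.2, 0.9]
grip_width: 0.0427
gripper_force: 0.0
9.1 [ 0.4887 -0.227   0.307 ] yaw 0.25 tilt [-0.0001  0.0001] [-37.5  26.   85.   -0.   69.   52.2] [0.6487583  0.20073548 0.87103134]
[[0.005, -0.96, -0.28, 0.559], [-1.0, -0.005, -0.001, -0.227], [-0.0, 0.28, -0.96, 0.276], [0.0, 0.0, 0.0, 1.0]]
```

Run:
```python
from h import *
im,D,c,P,u,v=loadw('w4')
f=(abs(P[:,0]-.4886)<.02)&(abs(P[:,1]+.2274)<.02)&(P[:,2]>.097)&(P[:,2]<.12);print('fin',f.sum(),cv2.minAreaRect(P[f][:,:2].astype(np.float32)),np.median(P[f],0), u[f].mean(),v[f].mean())
```

```text
fin 583 ((0.4890892803668976, -0.22796645760536194), (0.01467106118798256, 0.011904185637831688), 0.7299954295158386) [ 0.49051664 -0.22772126  0.105508  ] 274.2984562607204 243.40480274442538
```

```bash
python3 -m creep '[{"jaw":0,"travel":[0,0,-25],"roll":0},{"jaw":0,"travel":[0,0,-48],"roll":0},{"jaw":0,"travel":[0,0,-56],"roll":0},{"jaw":0,"travel":[0,0,-56],"roll":0},{"jaw":1,"travel":[0,0,-56],"roll":0},{"jaw":1,"travel":[0,0,-56],"roll":0},{"jaw":1,"travel":[0,0,-56],"roll":0},{"jaw":1,"travel":[0,0,-56],"roll":0},{"jaw":1,"travel":[0,0,-56],"roll":0}]' 25
python3 -m creep '[{"jaw":1,"travel":[-5,0,0],"roll":0},{"jaw":1,"travel":[-10,0,0],"roll":0},{"jaw":1,"travel":[-15,0,0],"roll":0},{"jaw":1,"travel":[-20,0,0],"roll":0},{"jaw":1,"travel":[-25,0,0],"roll":0},{"jaw":1,"travel":[-28,0,0],"roll":0},{"jaw":1,"travel":[-28,0,0],"roll":0}]'
```

```text
time_s: 10.05
position: [0.4886, -0.2265, 0.2512]
tool_rot: [[1.0, 0.002, 0.001], [0.002, -1.0, 0.001], [0.001, -0.001, -1.0]]
ft_force: [1.5, 5.6, 3.5]
grip_width: 0.0124
gripper_force: 24.2
time_s: 10.75
position: [0.4602, -0.2264, 0.251]
tool_rot: [[1.0, 0.002, -0.001], [0.002, -1.0, 0.001], [-0.001, -0.001, -1.0]]
ft_force: [-1.4, 5.9, 3.2]
grip_width: 0.0125
gripper_force: 24.1
```

```bash
python3 -m creep '[{"jaw":1,"travel":[-2,0,0],"roll":0},{"jaw":1,"travel":[-4,0,0],"roll":0},{"jaw":1,"travel":[-6,0,0],"roll":0},{"jaw":1,"travel":[-6,0,0],"roll":0}]'
python3 -m creep '[{"jaw":1,"travel":[-1,0,0],"roll":0},{"jaw":1,"travel":[-2,0,0],"roll":0},{"jaw":1,"travel":[-2,0,0],"roll":0}]'
```

```text
time_s: 11.15
position: [0.4546, -0.2264, 0.2511]
tool_rot: [[1.0, 0.002, 0.001], [0.002, -1.0, 0.001], [0.001, -0.001, -1.0]]
ft_force: [2.8, 6.4, 4.3]
grip_width: 0.0127
gripper_force: 25.1
time_s: 11.45
position: [0.4527, -0.2264, 0.2511]
tool_rot: [[1.0, 0.002, 0.001], [0.002, -1.0, 0.001], [0.001, -0.001, -1.0]]
ft_force: [3.4, 6.1, 3.3]
grip_width: 0.0124
gripper_force: 25.1
```

```bash
python3 -m creep '[{"jaw":1,"travel":[-1,0,0],"roll":0},{"jaw":1,"travel":[-2,0,0],"roll":0},{"jaw":1,"travel":[-2,0,0],"roll":0}]' 40
python3 -m creep '[{"jaw":1,"travel":[-1,0,0],"roll":0},{"jaw":1,"travel":[-2,0,0],"roll":0},{"jaw":1,"travel":[-2,0,0],"roll":0}]'
```

```text
time_s: 11.75
position: [0.4514, -0.2264, 0.2513]
tool_rot: [[1.0, 0.001, 0.004], [0.001, -1.0, 0.001], [0.004, -0.001, -1.0]]
ft_force: [9.7, 6.9, 0.4]
grip_width: 0.0122
gripper_force: 41.1
time_s: 12.05
position: [0.4505, -0.2265, 0.2518]
tool_rot: [[1.0, 0.001, 0.009], [0.001, -1.0, -0.0], [0.009, 0.0, -1.0]]
ft_force: [18.9, 9.4, 0.3]
grip_width: 0.0121
gripper_force: 44.8
```

```bash
python3 -m creep '[{"jaw":0.2,"travel":[0,0,0],"roll":0},{"jaw":0.2,"travel":[0,0,0],"roll":0},{"jaw":0.2,"travel":[0,0,0],"roll":0},{"jaw":0.2,"travel":[0,0,5],"roll":0},{"jaw":0.2,"travel":[0,0,40],"roll":0},{"jaw":0,"travel":[0,0,80],"roll":0},{"jaw":-0.2,"travel":[0,40,80],"roll":0},{"jaw":-0.2,"travel":[0,80,80],"roll":0},{"jaw":-0.2,"travel":[-3,120,80],"roll":0},{"jaw":-0.2,"travel":[-6,134,80],"roll":0},{"jaw":-0.2,"travel":[-6,134,80],"roll":0},{"jaw":-0.2,"travel":[-6,134,80],"roll":0}]' 60;python3 w.py w5
```

```text
time_s: 13.25
position: [0.4428, -0.0936, 0.331]
tool_rot: [[1.0, 0.002, 0.001], [0.002, -1.0, -0.001], [0.001, 0.001, -1.0]]
ft_force: [-0.5, 0.0, -0.0]
grip_width: 0.0513
gripper_force: 0.0
13.25 [ 0.4428 -0.0936  0.331 ] yaw 0.1 tilt [ 0.0007 -0.0008] [-27.   16.5  96.1  -0.   67.3  62.9] [-0.5208464   0.02917338 -0.01649066]
[[0.003, -0.96, -0.279, 0.513], [-1.0, -0.002, -0.002, -0.094], [0.001, 0.279, -0.96, 0.3], [0.0, 0.0, 0.0, 1.0]]
```

View pics/w5.png

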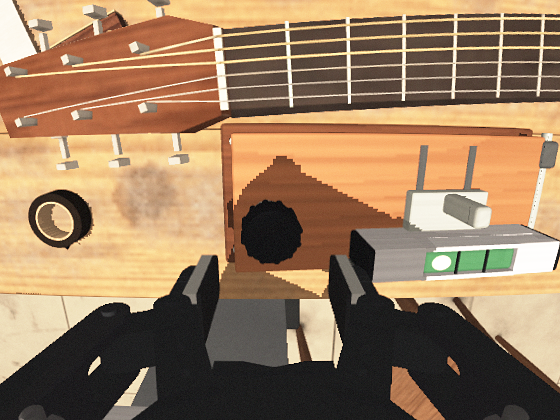

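The jaw block now sits against the level, with its fin at (467,210). The bubble is at the knob end (441,263). The knob is at (271,232).

Run:
```python
from h import *
im,D,c,P,u,v=loadw('w5')
m=(im.max(2)<50).astype(np.uint8);m[:195]=0;m[268:]=0;m[:,:235]=0;m[:,307:]=0
cs,_=cv2.findContours(m,0,2);k=max(cs,key=cv2.contourArea);ce,r=cv2.minEnclosingCircle(k);print(ce,r,c['mtx'][0,0])
f=(u>ce[0]-20)&(u<ce[0]+20)&(v>ce[1]-15)&(v<ce[1]+15)&(P[:,2]>.08);zt=np.median(P[f],0);print('top med',zt)
print('knob top ctr',onplane(c,[ce],zt[2]))
g=(P[:,2]>.085)&(P[:,2]<.12)&(u>400)&(v>225)&(v<280)
print('level',cv2.minAreaRect(P[g][:,:2].astype(np.float32)))
f=(u>440)&(u<492)&(v>192)&(v<230)&(P[:,2]>.1);print('fin',cv2.minAreaRect(P[f][:,:2].astype(np.float32)))
```

```text
(270.6301574707031, 231.62904357910156) 32.53647994995117 331.00427814726754
top med [ 0.44558873 -0.09212845  0.11268627]
knob top ctr [[ 0.44554388 -0.09249822  0.11268627]]
level ((0.426461398601532, -0.24042391777038574), (0.12823699414730072, 0.04110677167773247), 89.59821319580078)
fin ((0.4520703852176666, -0.2268490195274353), (0.014931144192814827, 0.013067380525171757), 2.53594970703125)
```

```bash
python3 -m creep '[{"jaw":-0.2,"travel":[0.5,1,-40],"roll":0},{"jaw":-0.2,"travel":[0.5,1,-65],"roll":0},{"jaw":-0.2,"travel":[0.5,1,-75],"roll":0},{"jaw":-0.2,"travel":[0.5,1,-75],"roll":0},{"jaw":1,"travel":[0.5,1,-75],"roll":0},{"jaw":1,"travel":[0.5,1,-75],"roll":0},{"jaw":1,"travel":[0.5,1,-75],"roll":0},{"jaw":1,"travel":[0.5,1,-75],"roll":0}]' 60
```

```text
time_s: 14.1
position: [0.4433, -0.0918, 0.2564]
tool_rot: [[1.0, 0.001, 0.002], [0.001, -1.0, 0.0], [0.002, -0.0, -1.0]]
ft_force: [2.0, 4.9, 1.4]
grip_width: 0.0345
gripper_force: 59.7
```

Now push down, following the arc.

```bash
python3 -m creep '[{"jaw":1,"travel":[0,0.5,-3],"roll":0},{"jaw":1,"travel":[0,1,-6],"roll":0},{"jaw":1,"travel":[0,1.5,-9],"roll":0},{"jaw":1,"travel":[0,1.5,-9],"roll":0}]'
python3 -m creep '[{"jaw":1,"travel":[0,0.3,-1.5],"roll":0},{"jaw":1,"travel":[0,0.5,-3],"roll":0},{"jaw":1,"travel":[0,0.5,-3],"roll":0}]'
```

```text
time_s: 14.5
position: [0.4433, -0.09, 0.247]
tool_rot: [[1.0, 0.002, 0.002], [0.002, -1.0, 0.0], [0.002, -0.0, -1.0]]
ft_force: [2.7, 8.9, 4.6]
grip_width: 0.0345
gripper_force: 59.5
time_s: 14.8
position: [0.4433, -0.0895, 0.2445]
tool_rot: [[1.0, 0.002, 0.002], [0.002, -1.0, -0.0], [0.002, 0.0, -1.0]]
ft_force: [0.6, 8.5, 8.3]
grip_width: 0.0346
gripper_force: 59.0
```

```bash
python3 -m creep '[{"jaw":1,"travel":[0,0,-1.5],"roll":0},{"jaw":1,"travel":[0,0,-1.5],"roll":0},{"jaw":1,"travel":[0,0,-2.1],"roll":-0.1},{"jaw":1,"travel":[0,0,-2.7],"roll":-0.2},{"jaw":1,"travel":[0,0,-3.3],"roll":-0.3},{"jaw":1,"travel":[0,0,-3.9],"roll":-0.4},{"jaw":1,"travel":[0,0,-4.5],"roll":-0.5},{"jaw":1,"travel":[0,0,-4.5],"roll":-0.5},{"jaw":1,"travel":[0,0,-4.5],"roll":-0.5},{"jaw":1,"travel":[0,0,-4.5],"roll":-0.5},{"jaw":1,"travel":[0,0,-4.5],"roll":-0.5}]' 70;python3 w.py w6
```

```text
time_s: 15.9
position: [0.4431, -0.0895, 0.2403]
tool_rot: [[0.878, -0.478, 0.002], [-0.478, -0.878, -0.0], [0.002, -0.001, -1.0]]
ft_force: [-0.6, 8.7, 13.4]
grip_width: 0.034
gripper_force: 69.4
15.9 [ 0.4431 -0.0895  0.2403] yaw -28.55 tilt [ 0.0017 -0.0001] [-26.5  24.3 103.2   0.   52.4  92. ] [-0.64000803  8.7222255  13.37467819]
[[-0.477, -0.844, -0.244, 0.505], [-0.879, 0.458, 0.133, -0.124], [-0.001, 0.278, -0.961, 0.209], [0.0, 0.0, 0.0, 1.0]]
```

View pics/w6.png

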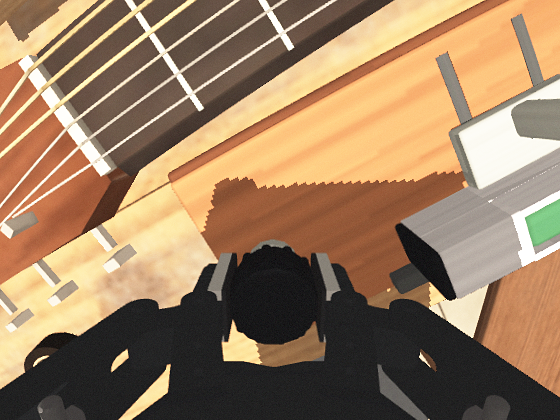

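The knob is gripped between the pads at (275,300). The jaw and level are at the right, and only the vial's edge shows at (545,220). I'll turn further to bring the bubble into view.

```bash
python3 -m creep '[{"jaw":1,"travel":[0,0,-0.6],"roll":-0.1},{"jaw":1,"travel":[0,0,-1.2],"roll":-0.2},{"jaw":1,"travel":[0,0,-1.8],"roll":-0.3},{"jaw":1,"travel":[0,0,-1.8],"roll":-0.3},{"jaw":1,"travel":[0,0,-1.8],"roll":-0.3},{"jaw":1,"travel":[0,0,-1.8],"roll":-0.3},{"jaw":1,"travel":[0,0,-1.8],"roll":-0.3}]';python3 w.py w7
python3 - <<'E'
from h import *
im,D,c,P,u,v=loadw('w7')
hsv=cv2.cvtColor(im,cv2.COLOR_RGB2HSV);g=(hsv[...,0]>45)&(hsv[...,0]<85)&(hsv[...,1]>80)
vv,uu=np.nonzero(g);print('green px',uu.min(),uu.max(),vv.min(),vv.max(),len(uu))
X=onplane(c,np.c_[uu,vv],.093);print(X.min(0),X.max(0))
t=get_image('top')[0];cv2.imwrite('pics/t7.png',t[:,:,::-1]);s=get_image('scene')[0];cv2.imwrite('pics/s7.png',s[:,:,::-1])
for n,i in(('top',t),('scene',s)):
    h=cv2.cvtColor(i,cv2.COLOR_RGB2HSV);a,b=np.nonzero((h[...,0]>45)&(h[...,0]<85)&(h[...,1]>100)&(h[...,2]>60));X=onplane(camera_params(n),np.c_[b,a],.093);k=(abs(X[:,0]-.42)<.03)&(abs(X[:,1]+.226)<.06);print(n,k.sum())
E
```

```text
time_s: 16.65
position: [0.4429, -0.0896, 0.2385]
tool_rot: [[0.698, -0.716, 0.001], [-0.716, -0.698, -0.001], [0.001, -0.0, -1.0]]
ft_force: [-1.3, 7.0, 14.0]
grip_width: 0.0345
gripper_force: 69.4
16.65 [ 0.4429 -0.0896  0.2385] yaw -45.7 tilt [ 0.0006 -0.0006] [-26.5  24.4 103.4  -0.   52.1 109.2] [-1.34697653  7.02699017 13.97115298]
[[-0.715, -0.671, -0.195, 0.492], [-0.699, 0.687, 0.199, -0.141], [0.0, 0.279, -0.96, 0.207], [0.0, 0.0, 0.0, 1.0]]
green px 56 559 91 352 2207
[ 0.40354738 -0.21838426  0.093     ] [ 0.49178017 -0.00435075  0.093     ]Traceback (most recent call last):
  File "<stdin>", line 8, in <module>
  File "h.py", line 7, in onplane
    o,d=ray(c,uv);return o+d*((z-o[2])/d[:,2])[:,None]
        ~~~^^^^^^
  File "h.py", line 4, in ray
    n=cv2.undistortPoints(np.array(uv,float).reshape(-1,1,2),c['mtx'],np.array(c['dist_coeffs'])).reshape(-1,2)
      ~~~~~~~~~~~~~~~~~~~^^^^^^^^^^^^^^^^^^^^^^^^^^^^^^^^^^^^^^^^^^^^^^^^^^^^^^^^^^^^^^^^^^^^^^^^
cv2.error: OpenCV(4.12.0) /io/opencv/modules/calib3d/src/undistort.dispatch.cpp:347: error: (-215:Assertion failed) CV_IS_MAT(_src) && CV_IS_MAT(_dst) && (_src->rows == 1 || _src->cols == 1) && (_dst->rows == 1 || _dst->cols == 1) && _src->cols + _src->rows - 1 == _dst->rows + _dst->cols - 1 && (CV_MAT_TYPE(_src->type) == CV_32FC2 || CV_MAT_TYPE(_src->type) == CV_64FC2) && (CV_MAT_TYPE(_dst->type) == CV_32FC2 || CV_MAT_TYPE(_dst->type) == CV_64FC2) in function 'cvUndistortPointsInternal'
```

View pics/w7.png

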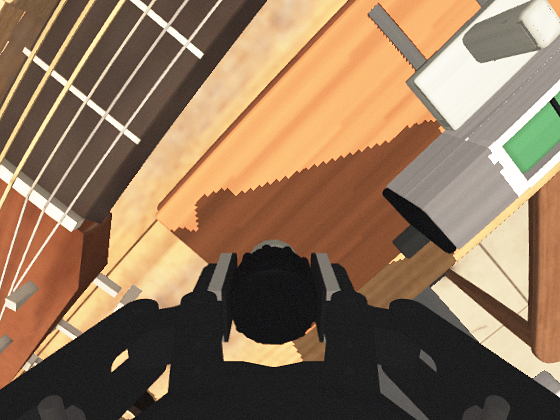

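The knob is still gripped. The vial's green starts at (505,160), with its first line near (555,100) at the picture's edge and no bubble before it. I'll compute which yaw shows the whole vial and check the other cameras.

Run:
```python
from h import *
for n in('top','scene'):
    i=get_image(n)[0];np.save(f'pics/{n}7.npy',i);c=camera_params(n)
    h=cv2.cvtColor(i,cv2.COLOR_RGB2HSV);a,b=np.nonzero((h[...,0]>40)&(h[...,0]<90)&(h[...,1]>80)&(h[...,2]>50))
    if len(a):
        X=onplane(c,np.c_[b,a],.092);k=(abs(X[:,0]-.42)<.04)&(abs(X[:,1]+.226)<.06);print(n,len(a),k.sum(),X[k].min(0) if k.any() else '',X[k].max(0) if k.any() else '')
c=camera_params('wrist');s=observe();E=np.array(c['extrinsics']);p=np.array(s['position'])
for dy in(0,-10,-20,-30,-40,-50):
    t=np.radians(dy);Rz=np.array([[np.cos(t),-np.sin(t),0],[np.sin(t),np.cos(t),0],[0,0,1]])
    R=Rz@E[:3,:3];o=Rz@(E[:3,3]-p)+p
    q=np.array([[.4195,-.226+k,.092] for k in(-.02,-.011,0,.011,.02)]);l=(q-o)@R
    uv=cv2.projectPoints(l,np.zeros(3),np.zeros(3),c['mtx'],np.array(c['dist_coeffs']))[0].reshape(-1,2);print(dy,np.round(uv).tolist())
```

```text
scene 125 65 [ 0.41184131 -0.25517604  0.092     ] [ 0.4228337 -0.1932771  0.092    ]
0 [[619.0, 57.0], [603.0, 73.0], [583.0, 94.0], [561.0, 115.0], [543.0, 132.0]]
-10 [[584.0, -8.0], [570.0, 12.0], [553.0, 37.0], [534.0, 63.0], [518.0, 84.0]]
-20 [[533.0, -69.0], [522.0, -45.0], [508.0, -16.0], [493.0, 15.0], [480.0, 40.0]]
-30 [[466.0, -119.0], [459.0, -93.0], [450.0, -60.0], [440.0, -25.0], [432.0, 3.0]]
-40 [[386.0, -154.0], [384.0, -127.0], [381.0, -91.0], [377.0, -54.0], [374.0, -24.0]]
-50 [[297.0, -170.0], [300.0, -143.0], [304.0, -107.0], [307.0, -70.0], [310.0, -39.0]]
```

The scene camera sees the whole vial, so I'll read a colour profile along it.

```bash
cat > prof.py <<'E'
from h import *
c=camera_params('scene')
ims=[get_image('scene')[0].astype(np.float32) for _ in range(4)];im=np.mean(ims,0)
ys=np.arange(-.27,-.18,.002)
def px(x,y,z):
    E=np.linalg.inv(np.array(c['extrinsics']));l=np.c_[x,y,z]@E[:3,:3].T+E[:3,3]
    return cv2.projectPoints(l,np.zeros(3),np.zeros(3),c['mtx'],np.array(c['dist_coeffs']))[0].reshape(-1,2).astype(np.float32)
acc=[]
for x in(.414,.417,.420):
    uv=px(np.full(len(ys),x),ys,np.full(len(ys),.092));acc.append(np.stack([cv2.remap(im[...,k],uv[None,:,0],uv[None,:,1],1)[0] for k in range(3)],1))
print(np.round(px([.417]*2,[-.26,-.19],[.092]*2)))
for i,y in enumerate(ys):print(round(y*1000),*[a[i].astype(int).tolist() for a in acc])
E
python3 prof.py
```

```text
[[376. 216.]
 [353. 227.]]
-270 [197, 189, 181] [194, 187, 179] [195, 187, 179]
-268 [197, 189, 181] [194, 187, 179] [195, 187, 179]
-266 [197, 190, 181] [194, 187, 179] [194, 187, 179]
-264 [196, 190, 181] [194, 188, 179] [195, 188, 180]
-262 [196, 190, 181] [193, 188, 179] [186, 181, 173]
-260 [163, 159, 148] [157, 156, 144] [152, 151, 141]
-258 [118, 129, 107] [109, 124, 100] [112, 124, 103]
-256 [90, 123, 85] [88, 122, 83] [90, 122, 84]
-254 [82, 126, 79] [81, 126, 78] [82, 126, 79]
-252 [85, 129, 83] [80, 127, 78] [80, 126, 78]
-250 [84, 128, 81] [79, 126, 77] [78, 125, 77]
-248 [80, 126, 78] [77, 125, 76] [76, 124, 75]
-246 [81, 127, 79] [78, 124, 77] [77, 124, 76]
-244 [82, 127, 81] [78, 125, 77] [77, 124, 78]
-242 [80, 126, 79] [78, 125, 76] [76, 123, 76]
-240 [78, 122, 76] [74, 116, 72] [74, 115, 72]
-238 [74, 106, 70] [69, 101, 65] [71, 99, 65]
-236 [70, 95, 63] [68, 93, 62] [65, 88, 59]
-234 [74, 111, 70] [73, 108, 70] [70, 104, 67]
-232 [81, 124, 79] [80, 124, 79] [79, 122, 76]
-230 [80, 126, 79] [101, 134, 94] [109, 139, 101]
-228 [125, 151, 117] [155, 168, 140] [156, 16
[... 509 characters left out ...]
 77]
-206 [79, 125, 78] [77, 125, 77] [78, 126, 78]
-204 [78, 125, 77] [77, 125, 76] [76, 125, 76]
-202 [76, 125, 76] [76, 124, 75] [76, 125, 75]
-200 [78, 125, 77] [76, 125, 75] [77, 125, 76]
-198 [78, 125, 77] [76, 125, 75] [75, 123, 75]
-196 [76, 124, 75] [77, 125, 76] [76, 124, 76]
-194 [79, 124, 77] [81, 125, 80] [79, 125, 79]
-192 [104, 134, 100] [102, 132, 99] [102, 132, 98]
-190 [160, 167, 152] [158, 166, 150] [155, 164, 147]
-188 [194, 190, 182] [192, 188, 180] [190, 186, 178]
-186 [192, 185, 178] [192, 186, 178] [165, 159, 152]
-184 [166, 159, 151] [158, 150, 143] [131, 124, 117]
-182 [130, 124, 118] [128, 120, 114] [111, 105, 99]
-180 [113, 107, 101] [111, 104, 100] [112, 105, 99]
```

The bubble's middle is about 3 mm knobward of the vial's middle, so it needs another 0.25 rad clockwise.

```bash
python3 -m creep '[{"jaw":1,"travel":[0,0,-0.6],"roll":-0.1},{"jaw":1,"travel":[0,0,-1.2],"roll":-0.2},{"jaw":1,"travel":[0,0,-1.6],"roll":-0.26},{"jaw":1,"travel":[0,0,-1.6],"roll":-0.26},{"jaw":1,"travel":[0,0,-1.6],"roll":-0.26},{"jaw":1,"travel":[0,0,-1.6],"roll":-0.26},{"jaw":1,"travel":[0,0,-1.6],"roll":-0.26},{"jaw":1,"travel":[0,0,-1.6],"roll":-0.26},{"jaw":1,"travel":[0,0,-1.6],"roll":-0.26}]';python3 prof.py | awk '$1<-207&&$1>-243'
```

```text
time_s: 18.0
position: [0.4427, -0.0896, 0.2369]
tool_rot: [[0.491, -0.871, -0.001], [-0.871, -0.491, -0.001], [0.0, 0.001, -1.0]]
ft_force: [-2.7, 7.0, 15.3]
grip_width: 0.0345
gripper_force: 69.6
-242 [78, 125, 77] [78, 124, 76] [78, 125, 77]
-240 [77, 122, 76] [76, 119, 74] [76, 119, 73]
-238 [72, 106, 68] [71, 104, 66] [71, 105, 66]
-236 [63, 83, 55] [61, 77, 51] [64, 82, 54]
-234 [66, 92, 59] [72, 92, 61] [78, 97, 66]
-232 [89, 118, 80] [108, 128, 93] [118, 136, 101]
-230 [117, 140, 102] [173, 176, 144] [147, 159, 125]
-228 [169, 175, 142] [211, 204, 176] [177, 180, 149]
-226 [193, 191, 161] [218, 210, 183] [198, 196, 166]
-224 [200, 197, 168] [220, 213, 185] [216, 209, 181]
-222 [207, 203, 175] [222, 215, 188] [215, 209, 180]
-220 [204, 204, 175] [220, 213, 186] [191, 192, 160]
-218 [164, 176, 143] [185, 185, 156] [159, 168, 134]
-216 [107, 128, 94] [128, 138, 108] [109, 130, 93]
-214 [61, 81, 51] [72, 88, 63] [74, 97, 65]
-212 [67, 92, 60] [66, 93, 61] [66, 94, 60]
-210 [72, 111, 70] [72, 114, 70] [74, 117, 71]
-208 [76, 124, 76] [76, 123, 76] [77, 124, 76]
```

```bash
python3 -m creep '[{"jaw":1,"travel":[0,0,0],"roll":0},{"jaw":1,"travel":[0,0,0],"roll":0},{"jaw":1,"travel":[0,0,0],"roll":0},{"jaw":1,"travel":[0,0,0],"roll":0},{"jaw":1,"travel":[0,0,0],"roll":0}]';python3 prof.py | awk '$1<-209&&$1>-239{print $1,$5,$6,$7}'
python3 - <<'E'
from rig import *
print(close_job())
E
```

```text
time_s: 18.7
position: [0.4427, -0.0896, 0.2369]
tool_rot: [[0.491, -0.871, -0.001], [-0.871, -0.491, -0.001], [0.0, 0.001, -1.0]]
ft_force: [-3.5, 6.5, 15.0]
grip_width: 0.0347
gripper_force: 69.6
-238 [72, 105, 67]
-236 [61, 78, 52]
-234 [72, 91, 61]
-232 [107, 127, 92]
-230 [173, 176, 145]
-228 [211, 204, 176]
-226 [218, 210, 183]
-224 [220, 212, 185]
-222 [222, 215, 188]
-220 [220, 214, 185]
-218 [185, 186, 156]
-216 [129, 139, 108]
-214 [72, 88, 61]
-212 [66, 93, 59]
-210 [72, 115, 71]
the job is handed in; nothing more can be done
None
```

The job is handed in at about 19 s: the level is clamped against the fence, the bubble rests centred between its lines to within about 1 mm, and the gripper still holds the knob, pressed down with about 15 N.

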